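Slide the stone's dish round the crystal clusters to the inspection mat

TASK

Slide the glass dish with the brown stone in it along the bench, round the two crystal clusters (the side toward the robot is open), until the whole dish stands on the round inspection mat, and let go of it. Keep the dish flat on the bench all the way, with the stone still in it, and do not touch the crystal clusters with the dish or the robot. Leave the empty dish, the hand lens and the goggles where they are.

Things in the scene. Friction and masses are not known exactly. Their poses are not given: they have to be found in the camera images.
- dish: Loose clear glass petri dish holding the brown stone: 89 mm outside diameter, 16 mm high, wall 5 to 10 mm thick, floor 2 mm, 42 g (the stone 90 to 180 g more). Origin: centre of its underside, z up. It starts on one side of the clusters, the mat on the other. A tall lamp stands behind them and a tall clear plate behind the optical rail: cross over near the table's front edge (about 0.45 m from the base).
- stone_mid (a point): Centre of the loose brown rough stone, 40 x 56 x 26 mm, that lies in the dish; its top stands about 28 mm above the bench.
- mat: Round black inspection mat with a thin white ring near its edge, 120 mm diameter, about 1 mm thin and flush: nothing catches on it. It lies either to the left of the clusters, near the table's front edge, or to their right, farther from the robot; the dish starts in the other of these two places. Origin: its centre, on the bench; z up. The table's front edge is at about x = 0.33 m.
- cluster_long: Longer purple crystal cluster with a grey base, fixed to the bench: 80 mm long (its own y axis, which lies nearly along world x) by 58 mm wide, 42 mm high. Origin: centre of its underside. One cluster stands between the dish and the mat, in the straight way; the other stands behind it to the left, too close for the dish to pass between them. Either of the two may be the one in the way.
- cluster_round: Round blue crystal cluster with a grey base, fixed to the bench: about 60 mm across, 41 mm high. Origin: centre of its underside.
- empty_dish: Bystander: a loose, empty clear glass dish of the same size, far to the left of the clusters, in front of the optical rail. Origin: centre of its underside.
- lens: Bystander: loose hand lens, 148 mm long, 62 mm wide, 9 mm high, lying flat to the left of the clusters, in front of the optical rail.
- goggles: Bystander: loose yellow safety goggles, 126 mm wide, 59 mm deep, 44 mm high, far to the right of the clusters.
Not all that is in view belongs to the job. Leave any black or blue look-alike of the dish alone. Of the things that look like the part that bears stone_mid, the smaller one is meant.

How it is judged:
By the outcome, as a careful person would: the job done as asked, in the order asked, and still so for the second after the job is handed in, with the robot touching nothing.
It also fails if it takes over 61 s, if anything falls off the work surface, if the arm or the gripper's body presses on something with over 40 N, if the wrist force passes 120 N, or if a joint passes its speed limit or range.

ROBOT

A 6-joint arm with a two-finger parallel gripper is mounted at the origin on a cart in front of the work surface, level with it; the furniture and walls round the work are solid. World frame = base frame: x ahead of the robot, y to its left, z up, the work surface at z = 0. Lengths are in m, angles in rad, forces in N, time in s.
With the tool pointing down it reaches from about 0.375 to 0.975 m from the base axis. Payload 3.8 kg.
Tool frame: the origin (TCP) lies at the very end of the fingers, on their centre line; the grasp point (between the pads) lies 19 mm behind it; z points along the fingers, y is the direction in which the jaws open and shut (so a half turn about z gives the same grasp; the last joint's range is limited). The gripper opens to 85 mm and grips with 20 to 120 N. Pads are 22 mm wide; open, the fingers measure 114 mm over their backs; the gripper's body (76 mm by 85 mm) begins 54 mm behind the grasp point. The pads swing forward as they close: fully open they stand 13 mm farther back than shut.
Start: joints at [-1.3, 0.264, 1.604, -0, 1.274, -0.037], TCP at [0.204, -0.643, 0.231] pointing down, gripper open.
Joint ranges: [-2.63, 2.63], [-0.94, 2.18], [0.31, 2.57], [-1.31, 4.45], [0, 2.66], [-2.55, 2.55]. Speed limits (rad/s): [2.57, 2.57, 3.14, 3.14, 3.14, 3.14].

INTERFACE

Orientations are given as a 3x3 rotation matrix whose columns are the frame's x, y, z axes.
In Python, from workcell import ctrl gives the robot as it stands.
- The arm moves only by the shell command python3 -m inch 'ROWS' [OPENING]. ROWS is JSON, a list of rows, each a list of 2 entries, a list of its own where there are three numbers: the shift along the tool's x, y, z in m, then the turn, a rotation vector about the tool's x, y, z in degrees. In form: [[[tx, ty, tz], [ax, ay, az]], ...]. A call has 1 to 8 rows; each row is the pose to reach, as a shift and turn from the pose commanded when the call began, along the tool's axes at that moment; what a row does not reach only later rows make up. A row lasts 1/8 s, in which the tool goes at most 62.5 mm and 10.7 degrees, less where a joint would pass 70% of its speed; a pose out of reach is approached as far as the arm can. A call with a gripper value outside its range is refused whole. OPENING is the opening, from -1 (shut) to 1 (fully open), set as the call begins (- or left out, the last holds). The fingers move at their own pace and stop on an object; the grip force is fixed at half the most. Time passes only in rows, so rows that repeat a pose let the fingers close. It gives the time, the measured TCP pose, the force and the opening at its end, in the units of the state.
- ctrl.get_obs(): the state, without advancing time (a new reading comes with each control period).
- ctrl.read_camera(name): name is "scene" or "side" or "wrist"; returns the picture (480x640x3 uint8, blue, green, red); there is no depth.
- ctrl.camera_info(name): a dict with "K" (3x3 intrinsics, pixels), "world_from_camera" (4x4, takes a point from camera to world coordinates). Camera axes: x right, y down, z forward; pixel columns grow to the right and rows downward; lengths in m; the calibration is good to about 2 mm. A picture is of the moment at which its call begins: read the wrist's pose just before it. camera_info takes no time and is no camera call; for the wrist camera it gives the pose at the moment of the call.
- ctrl.close_job(): hands the job in, once; it reports no verdict.
The state is a dict: "clock": time; "joints": joint angles; "joint_vel": joint speeds; "joint_torque": joint torques, N m; "tool_pos": TCP position; "ee_rot": TCP orientation; "contact_force": force on the tool from outside, world axes, zero at the start; "ft_torque": the same for the moment, N m; "grip_width": finger opening in m.
Only numpy, scipy, OpenCV 4.12 (cv2) and the standard library are available. Lean on these libraries where they do the work, as an engineer would, in place of code of your own. Each camera call takes 0.05 s, during which the arm holds its last target.

## Working session

There is one attempt and no reset: what is moved stays moved. The work goes in short steps, Python scripts to look and compute and a shell command to move; the robot and the scene stay as the last step left them, time stands still between calls to the robot, and variables do not carry over. Pictures are saved under pics/ and viewed, and the job is handed in when it is done.

```bash
ls; mkdir -p pics
cat > h.py <<'E'
import numpy as np, cv2
from workcell import ctrl
def snap(n,f):
    i=ctrl.camera_info(n); im=ctrl.read_camera(n); cv2.imwrite('pics/'+f,im); return im,i
def w2p(i,p):
    T=np.linalg.inv(np.array(i['world_from_camera'])); q=T[:3,:3]@np.array(p,float)+T[:3,3]; u=np.array(i['K'])@q; return u[:2]/u[2]
def p2w(i,u,v,z=0):
    T=np.array(i['world_from_camera']); d=T[:3,:3]@np.linalg.inv(np.array(i['K']))@[u,v,1]; o=T[:3,3]; return o+d*(z-o[2])/d[2]
E
python3 - <<'E'
from h import *
for n in ['scene','side','wrist']:
    im,i=snap(n,n+'0.png'); print(n,np.round(i['world_from_camera'],3).tolist(),np.round(i['K'],1).tolist())
o=ctrl.get_obs(); print(o)
E
```

```text
pics
scene [[-0.778, -0.391, 0.492, -0.082], [-0.628, 0.498, -0.598, 0.615], [-0.011, -0.774, -0.633, 0.87], [0.0, 0.0, 0.0, 1.0]] [[510.5, 0.0, 322.6], [0.0, 510.5, 235.3], [0.0, 0.0, 1.0]]
side [[-0.999, -0.021, 0.03, 0.511], [-0.036, 0.482, -0.875, 0.991], [0.004, -0.876, -0.482, 0.691], [0.0, 0.0, 0.0, 1.0]] [[504.7, 0.0, 323.7], [0.0, 504.7, 243.1], [0.0, 0.0, 1.0]]
wrist [[0.304, -0.904, -0.302, 0.281], [-0.953, -0.289, -0.095, -0.618], [-0.002, 0.316, -0.949, 0.373], [0.0, 0.0, 0.0, 1.0]] [[343.7, 0.0, 320.0], [0.0, 343.7, 237.7], [0.0, 0.0, 1.0]]
{'clock': 0.15, 'joints': array([-1.29989420e+00,  2.64622182e-01,  1.60507309e+00, -9.93503506e-06,
        1.27372172e+00, -3.69277534e-02]), 'joint_vel': array([ 4.57266765e-04, -1.23494602e-03, -5.39654831e-03, -1.00174796e-03,
       -5.73593330e-05,  4.18380770e-04]), 'joint_torque': array([ 9.78719800e-04, -5.15906632e+01, -3.67957664e+01, -3.43304555e-05,
        8.00474460e-03,  1.91830492e-05]), 'tool_pos': array([ 0.20434084, -0.64271793,  0.23021278]), 'ee_rot': array([[ 9.52992472e-01,  3.02993566e-01, -4.97347160e-04],
       [ 3.02993969e-01, -9.52990857e-01,  1.75526027e-03],
       [ 5.78652727e-05, -1.82344302e-03, -9.99998336e-01]]), 'contact_force': array([ 0.5773321 ,  0.27625119, -0.25142575]), 'ft_torque': array([0.06100047, 0.00419749, 0.03469625]), 'grip_width': 0.08565400678886494}
```

View pics/scene0.png

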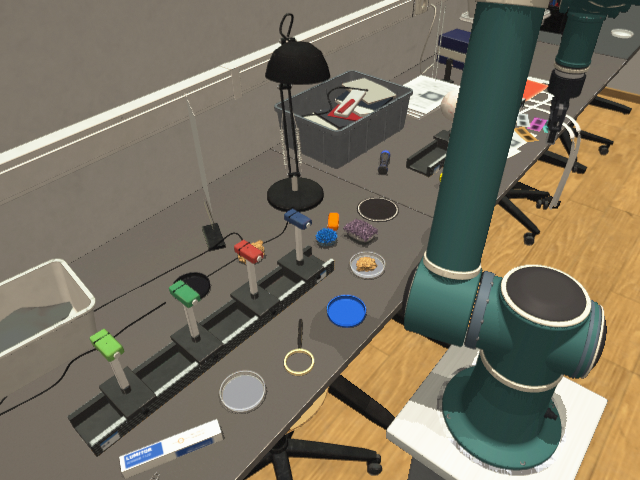

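View pics/side0.png

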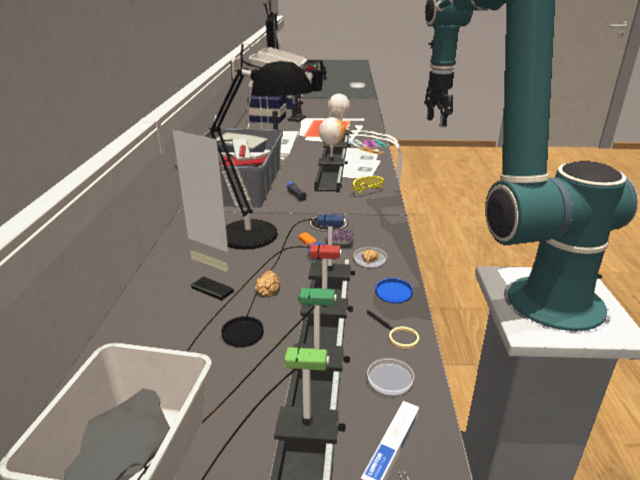

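The scene view shows the stone dish at about (367,264), the mat at (378,209), the purple cluster at (361,231) between them and the blue cluster at (326,237). In the side view the dish is at (370,257). There is a blue dish at (346,311) and a lens at (300,355). I'll zoom in next.

Run:
```python
from h import *
a=cv2.imread('pics/scene0.png')[185:345,290:450]; cv2.imwrite('pics/z1.png',cv2.resize(a,(600,600),interpolation=cv2.INTER_CUBIC)[:600])
b=cv2.imread('pics/side0.png')[200:320,300:460]; cv2.imwrite('pics/z2.png',cv2.resize(b,(800,600),interpolation=cv2.INTER_CUBIC))
```

```text
(no output)
```

View pics/z1.png

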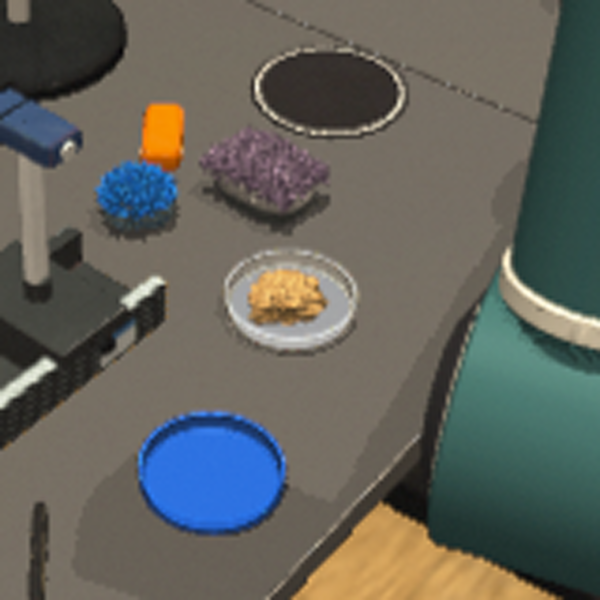

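View pics/z2.png

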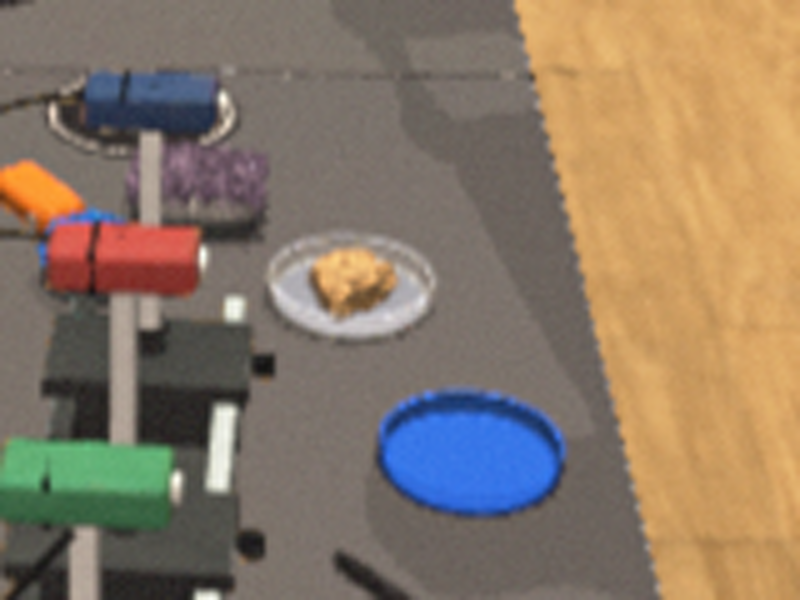

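View pics/wrist0.png

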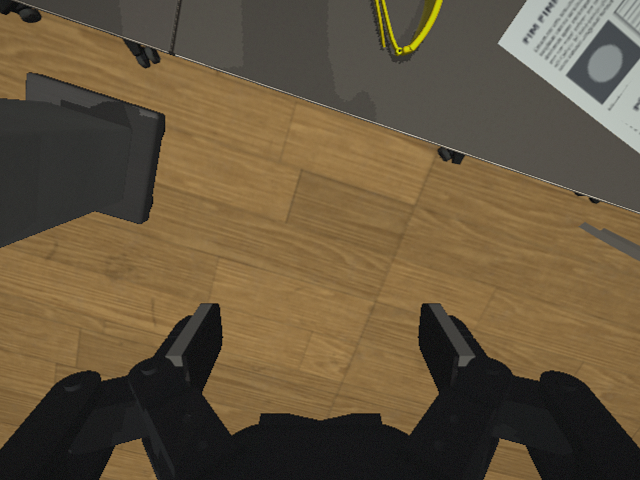

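Run:
```python
from h import *
i=ctrl.camera_info('scene'); s=ctrl.camera_info('side')
f=lambda x,y:(290+x/3.75,185+y*160/600)
g=lambda x,y:(300+x/5,200+y/5)
for n,(u,v),z in [('dish top',f(291,294),.016),('mat',f(330,91),.001),('long basebottom front corner',f(275,222),0),('long top mid',f(265,165),.042),('round top mid',f(137,185),.03),('round bottom',f(138,238),0),('bluedish',f(212,470),.012),('edge',f(420,435),0)]:
    print(n,np.round(p2w(i,u,v,z),3))
print('side')
for n,(u,v),z in [('dish top',g(352,283),.016),('long base r',g(265,230),0),('long base l',g(130,215),0),('blue',g(472,450),.012),('mat',g(143,110),.001)]:
    print(n,np.round(p2w(s,u,v,z),3))
```

```text
dish top [ 0.425 -0.176  0.016]
mat [ 0.543 -0.396  0.001]
long basebottom front corner [ 0.487 -0.245 -0.   ]
long top mid [ 0.5   -0.249  0.042]
round top mid [ 0.565 -0.189  0.03 ]
round bottom [ 0.551 -0.172  0.   ]
bluedish [ 0.375 -0.022  0.012]
edge [ 0.298 -0.134  0.   ]
side
dish top [ 0.426 -0.166  0.016]
long base r [ 0.471 -0.251  0.   ]
long base l [ 0.547 -0.265  0.   ]
blue [ 0.376 -0.017  0.012]
mat [ 0.543 -0.397  0.001]
```

Run:
```python
from h import *
i=ctrl.camera_info('scene'); s=ctrl.camera_info('side')
a=cv2.imread('pics/scene0.png'); b=cv2.imread('pics/side0.png')
def circ(im,info,c,r,z,col):
    for k in range(0,360,6):
        t=np.radians(k); p=w2p(info,[c[0]+r*np.cos(t),c[1]+r*np.sin(t),z]); im_pts.append((p,col))
def draw(im,info,crop,f,out):
    x0,y0,w,h=crop; z=cv2.resize(im[y0:y0+h,x0:x0+w],(w*f,h*f),interpolation=cv2.INTER_CUBIC)
    global im_pts; im_pts=[]
    for zz in (0,.016): circ(z,info,(.426,-.170),.0445,zz,(0,255,0))
    circ(z,info,(.543,-.3965),.06,.001,(0,255,255))
    circ(z,info,(.558,-.187),.03,.0,(255,255,0))
    for k in range(40):
        u=-.04+.08*k/39
        for sg in (-1,1):
            im_pts.append((w2p(info,[.507+u,-.26+sg*.029,0]),(0,0,255)))
    for k in range(20):
        v=-.029+.058*k/19
        for sg in (-1,1): im_pts.append((w2p(info,[.507+sg*.04,-.26+v,0]),(0,0,255)))
    for x in np.arange(.40,.7,.02): # grid
        for y in (-.10,-.06): im_pts.append((w2p(info,[x,y,0]),(255,0,255)))
    for p,c in im_pts: cv2.circle(z,(int((p[0]-x0)*f+f/2),int((p[1]-y0)*f+f/2)),1,c,-1)
    cv2.imwrite('pics/'+out,z)
draw(a,i,(240,190,200,140),4,'o1.png'); draw(b,s,(280,195,160,120),5,'o2.png')
f=lambda x,y:(290+x/3.75,185+y*160/600)
for n,p,z in [('railcorner top',f(165,285),.02),('railcorner',f(165,300),0),('post base',f(38,290),.03),('post top',f(30,160),.12),('bluehead end',f(70,150),.13)]: print(n,np.round(p2w(i,*p,z),3))
g=lambda x,y:(300+x/5,200+y/5)
for n,p,z in [('rail end',g(245,310),.02),('post base',g(150,340),.03),('knob',g(265,365),.02),('bluehead r',g(218,100),.13)]: print(n,np.round(p2w(s,*p,z),3))
```

```text
railcorner top [ 0.493 -0.128  0.02 ]
railcorner [ 0.498 -0.133  0.   ]
post base [ 0.549 -0.064  0.03 ]
post top [ 0.565 -0.08   0.12 ]
bluehead end [ 0.543 -0.094  0.13 ]
rail end [ 0.483 -0.129  0.02 ]
post base [ 0.531 -0.082  0.03 ]
knob [ 0.474 -0.077  0.02 ]
bluehead r [ 0.5   -0.151  0.13 ]
```

View pics/o1.png

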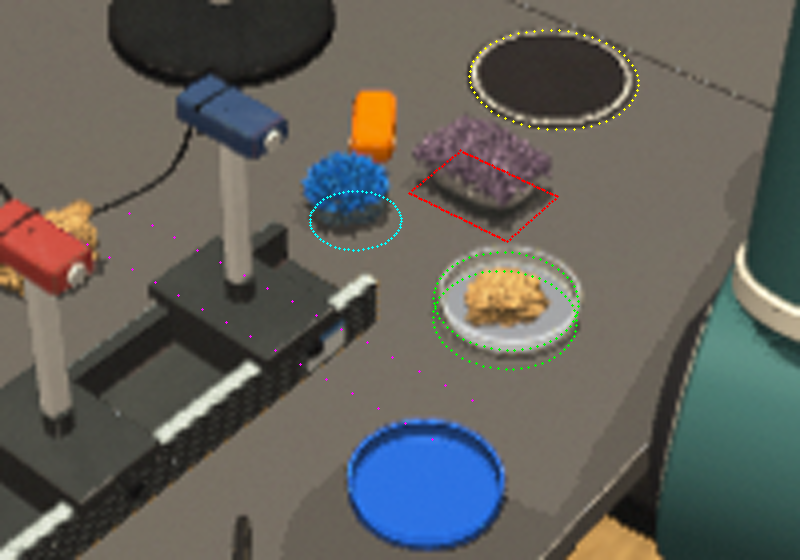

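View pics/o2.png

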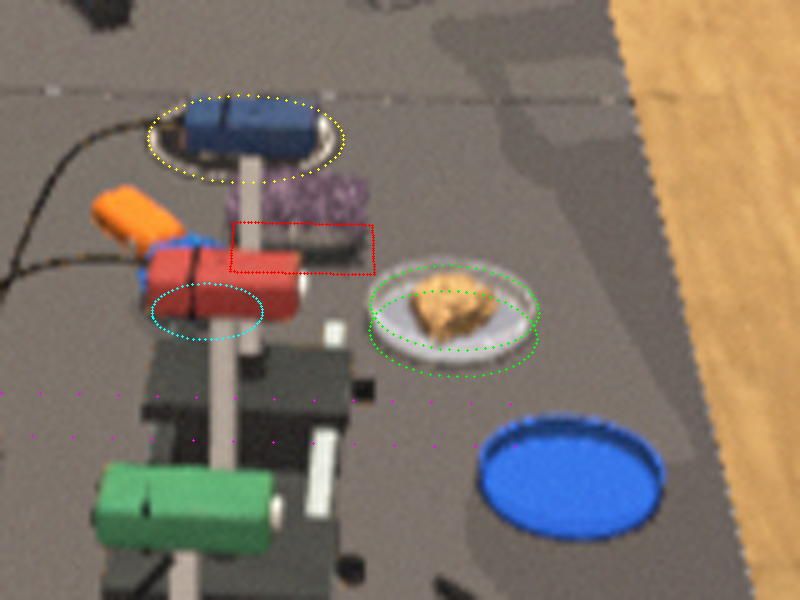

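Run:
```python
from h import *
i=ctrl.camera_info('scene'); s=ctrl.camera_info('side')
def tri(a,b):
    A=[];B=[]
    for inf,(u,v) in ((i,a),(s,b)):
        T=np.array(inf['world_from_camera']);d=T[:3,:3]@np.linalg.inv(np.array(inf['K']))@[u,v,1];d/=np.linalg.norm(d);P=np.eye(3)-np.outer(d,d);A.append(P);B.append(P@T[:3,3])
    return np.round(np.linalg.solve(sum(A),sum(B)),3)
o1=lambda x,y:(240+x/4,190+y/4); o2=lambda x,y:(280+x/5,195+y/5)
print('bluehead end',tri(o1(273,138),o2(325,130)))
print('dish rim c',tri(o1(510,296),o2(454,309)))
print('rail end corner',tri(o1(378,280),o2(347,323)))
a=cv2.imread('pics/scene0.png'); b=cv2.imread('pics/side0.png')
def draw(im,info,crop,f,out):
    x0,y0,w,h=crop; z=cv2.resize(im[y0:y0+h,x0:x0+w],(w*f,h*f),interpolation=cv2.INTER_CUBIC)
    L=[]
    C=lambda c,r,zz,col:L.extend((w2p(info,[c[0]+r*np.cos(t),c[1]+r*np.sin(t),zz]),col) for t in np.linspace(0,6.28,70))
    for zz in (0,.016): C((.427,-.179),.0445,zz,(0,255,0))
    C((.545,-.399),.06,.001,(0,255,255)); C((.560,-.201),.03,0,(255,255,0))
    for t in np.linspace(-1,1,40):
        for sg in (-1,1):
            L.append((w2p(info,[.508+.04*t,-.277+sg*.029,0]),(0,0,255)));L.append((w2p(info,[.508+.04*sg,-.277+t*.029,0]),(0,0,255)))
    for p,c in L: cv2.circle(z,(int((p[0]-x0)*f+f/2),int((p[1]-y0)*f+f/2)),1,c,-1)
    return z
A=draw(a,i,(310,195,100,100),4,''); B=draw(b,s,(300,205,100,100),4,'')
cv2.imwrite('pics/o3.png',np.hstack([A,B]))
```

```text
bluehead end [ 0.498 -0.043  0.182]
dish rim c [ 0.425 -0.176  0.011]
rail end corner [ 0.483 -0.117  0.035]
```

View pics/o3.png

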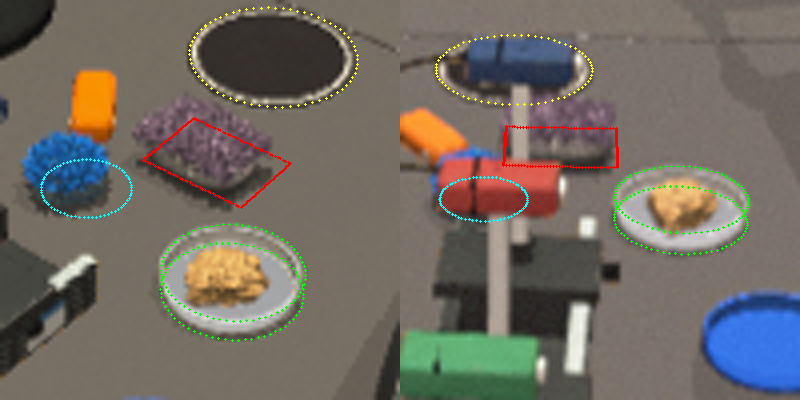

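Refined positions:

| Item | Position (m) |
|---|---|
| Dish | (0.427, -0.178) |
| Mat | (0.545, -0.399) |
| Long cluster | about (0.513, -0.285), front end at x ≈ 0.47 |

The plan is to cradle the dish between two part-open fingertips and push it from behind. First I move above the spot behind the dish.

```bash
python3 -m inch '[[[0.365,-0.435,0],[0,0,-72.4]],[[0.365,-0.435,0],[0,0,-72.4]],[[0.365,-0.435,0],[0,0,-72.4]],[[0.365,-0.435,0],[0,0,-72.4]],[[0.365,-0.435,0],[0,0,-72.4]],[[0.365,-0.435,0],[0,0,-72.4]],[[0.365,-0.435,0],[0,0,-72.4]],[[0.365,-0.435,0],[0,0,-72.4]]]' 0.2
```

```text
clock: 1.15
tool_pos: [0.395, -0.179, 0.2313]
ee_rot: [[-0.001, 1.0, 0.001], [1.0, 0.001, -0.0], [-0.0, 0.001, -1.0]]
contact_force: [0.2, 0.1, 0.2]
grip_width: 0.0512
```

```bash
python3 -m inch '[[[0.06,0.024,0],[0,0,0]],[[0.06,0.024,0.06],[0,0,0]],[[0.06,0.024,0.09],[0,0,0]],[[0.06,0.024,0.09],[0,0,0]]]'
python3 - <<'E'
from h import *
snap('wrist','w1.png'); snap('side','s1.png')
E
```

```text
clock: 1.65
tool_pos: [0.416, -0.1195, 0.1384]
ee_rot: [[-0.002, 1.0, -0.006], [1.0, 0.002, 0.002], [0.002, -0.006, -1.0]]
contact_force: [0.3, 0.2, -1.1]
grip_width: 0.0508
```

View pics/w1.png

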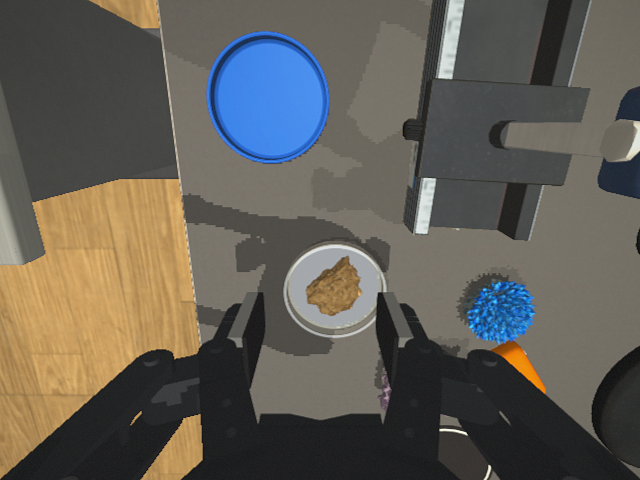

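View pics/s1.png

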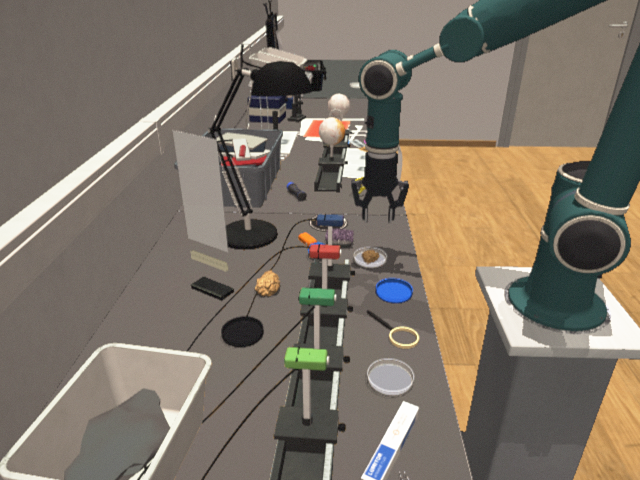

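The wrist view shows the dish rim centred at about (335,290), the rail's near corner at (408,232), the round cluster at (500,308) and the blue dish clear at (268,97). I'll measure from this.

Run:
```python
from h import *
i=ctrl.camera_info('wrist')
for n,u,v,z in [('rim',335,290,.016),('rail top corner',412,232,.035),('rail bot',408,222,0),('knob',404,130,.02),('bluedish low',270,160,.012),('round',500,310,.03),('table edge',180,150,0),('rim L',284,290,.016),('rim R',386,290,.016)]: print(n,np.round(p2w(i,u,v,z),3))
```

```text
rim [ 0.431 -0.178  0.016]
rail top corner [ 0.488 -0.119  0.035]
rail bot [ 0.494 -0.121  0.   ]
knob [ 0.48  -0.045  0.02 ]
bluedish low [ 0.379 -0.067  0.012]
round [ 0.57  -0.189  0.03 ]
table edge [ 0.305 -0.061  0.   ]
rim L [ 0.387 -0.178  0.016]
rim R [ 0.475 -0.178  0.016]
```

```bash
python3 -m inch '[[[0.001,0.005,0.05],[0,0,0]],[[0.001,0.005,0.09],[0,0,0]],[[0.001,0.005,0.12],[0,0,0]],[[0.001,0.005,0.12],[0,0,0]],[[0.001,0.005,0.12],[0,0,0]]]'
python3 - <<'E'
from h import *
snap('wrist','w2.png'); print(ctrl.get_obs()['tool_pos'])
E
```

```text
clock: 2.38
tool_pos: [0.4258, -0.1209, 0.0234]
ee_rot: [[0.0, 1.0, 0.004], [1.0, -0.0, -0.001], [-0.001, 0.004, -1.0]]
contact_force: [0.4, -0.3, -0.2]
grip_width: 0.0512
[ 0.42600372 -0.12089114  0.02364428]
```

View pics/w2.png

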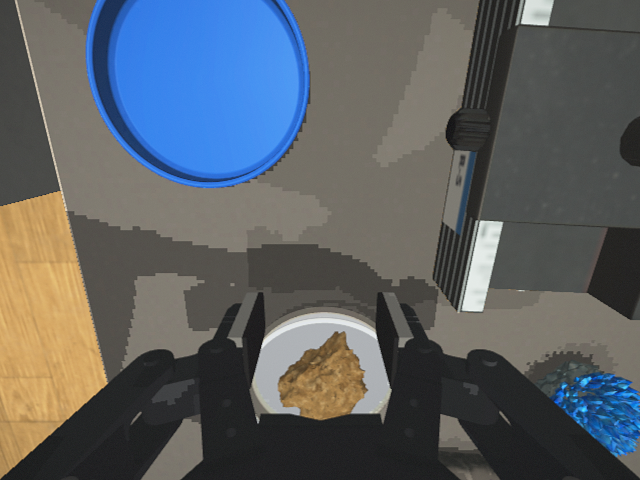

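```bash
python3 -m inch '[[[0.002,-0.003,0.01],[0,0,0]],[[0.002,-0.003,0.018],[0,0,0]],[[0.002,-0.003,0.018],[0,0,0]],[[0.002,-0.003,0.018],[0,0,0]]]'
python3 - <<'E'
from h import *
im,i=snap('scene','c3.png'); cv2.imwrite('pics/c3z.png',cv2.resize(im[180:330,290:490],(800,600),interpolation=cv2.INTER_CUBIC)); 
w,i=snap('wrist','w3.png'); print(np.round(p2w(i,320,330,.016),3))
E
```

```text
clock: 2.92
tool_pos: [0.4206, -0.1178, 0.0032]
ee_rot: [[-0.001, 1.0, -0.0], [1.0, 0.001, 0.0], [0.0, -0.0, -1.0]]
contact_force: [0.6, 0.2, 0.6]
grip_width: 0.0516
[ 0.42  -0.123  0.016]
```

View pics/c3z.png

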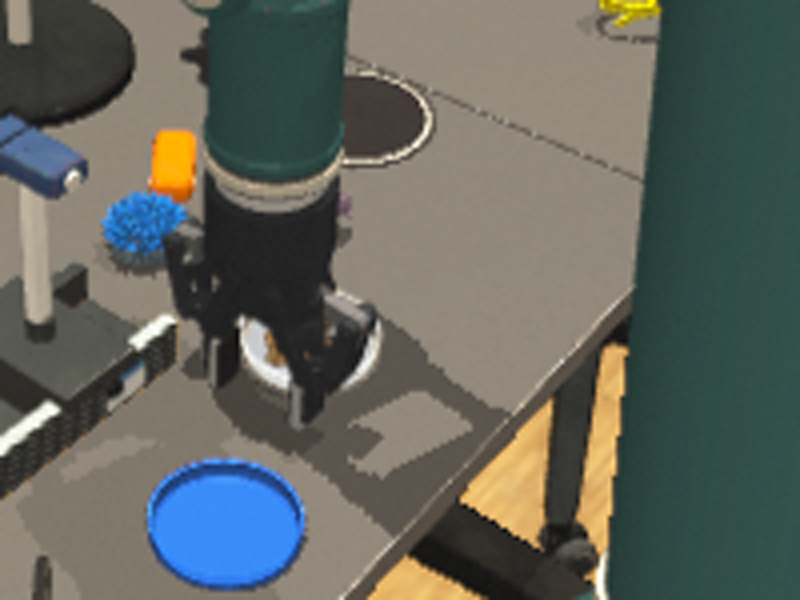

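View pics/w3.png

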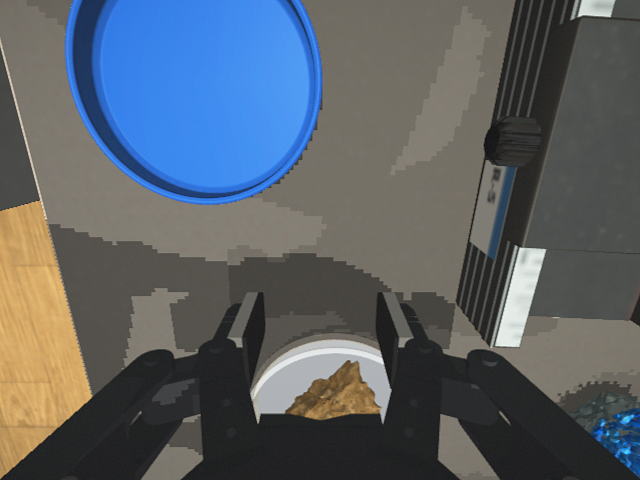

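Both fingers are astride the dish's near side, clear of the rail and the blue dish. Now the first push, toward −y with a drift to −x.

```bash
python3 -m inch '[[[-0.008,0,0],[0,0,0]],[[-0.016,-0.002,0],[0,0,0]],[[-0.025,-0.006,0],[0,0,0]],[[-0.035,-0.010,0],[0,0,0]],[[-0.045,-0.014,0],[0,0,0]],[[-0.055,-0.018,0],[0,0,0]],[[-0.064,-0.022,0],[0,0,0]],[[-0.07,-0.024,0],[0,0,0]]]'
python3 - <<'E'
from h import *
snap('wrist','w4.png'); im,i=snap('scene','c4.png'); cv2.imwrite('pics/c4z.png',cv2.resize(im[180:330,290:490],(800,600),interpolation=cv2.INTER_CUBIC)); print(ctrl.get_obs()['tool_pos'])
E
```

```text
clock: 4.03
tool_pos: [0.3965, -0.1885, 0.0033]
ee_rot: [[-0.0, 1.0, 0.0], [1.0, 0.0, 0.0], [0.0, 0.0, -1.0]]
contact_force: [0.5, 0.6, 0.9]
grip_width: 0.0513
[ 0.39647233 -0.18858085  0.00328069]
```

View pics/w4.png

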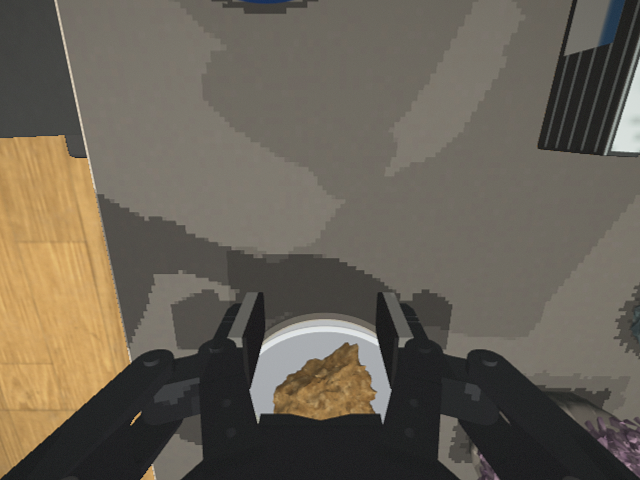

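View pics/c4z.png

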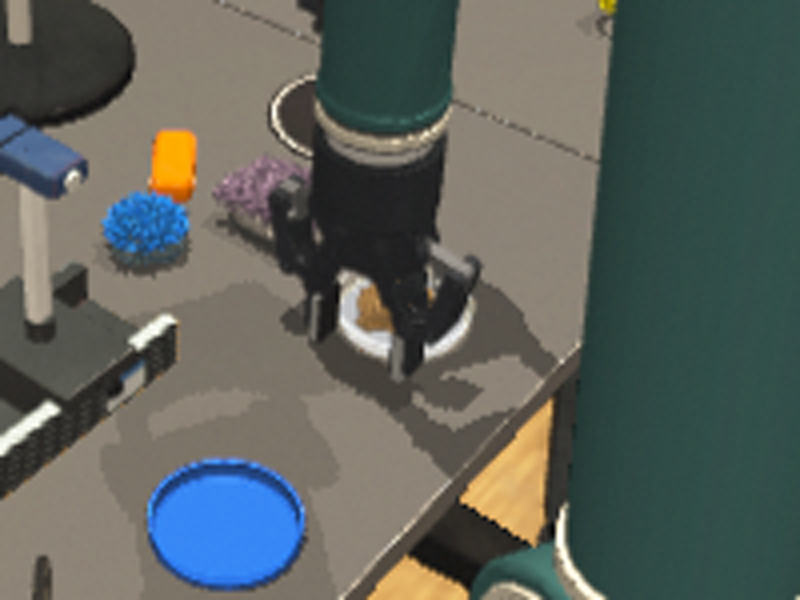

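The dish is cradled with its near rim between the pads at (320,320), and there is clear space to the purple cluster. I'll carry on toward −y.

```bash
python3 -m inch '[[[-0.008,0,0],[0,0,0]],[[-0.019,0,0],[0,0,0]],[[-0.031,0,0],[0,0,0]],[[-0.043,0,0],[0,0,0]],[[-0.055,0,0],[0,0,0]],[[-0.066,0,0],[0,0,0]],[[-0.075,0,0],[0,0,0]],[[-0.080,0,0],[0,0,0]]]'
python3 - <<'E'
from h import *
snap('wrist','w5.png'); im,i=snap('scene','c5.png'); cv2.imwrite('pics/c5z.png',cv2.resize(im[180:330,290:490],(800,600),interpolation=cv2.INTER_CUBIC)); print(ctrl.get_obs()['tool_pos'])
E
```

```text
clock: 5.12
tool_pos: [0.3968, -0.2685, 0.0033]
ee_rot: [[-0.0, 1.0, -0.0], [1.0, 0.0, -0.0], [-0.0, -0.0, -1.0]]
contact_force: [0.6, 1.0, -0.8]
grip_width: 0.0513
[ 0.39694154 -0.2685749   0.00339431]
```

View pics/w5.png

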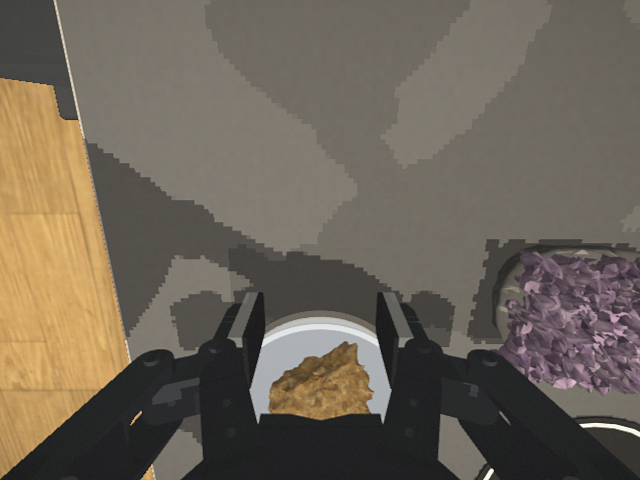

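View pics/c5z.png

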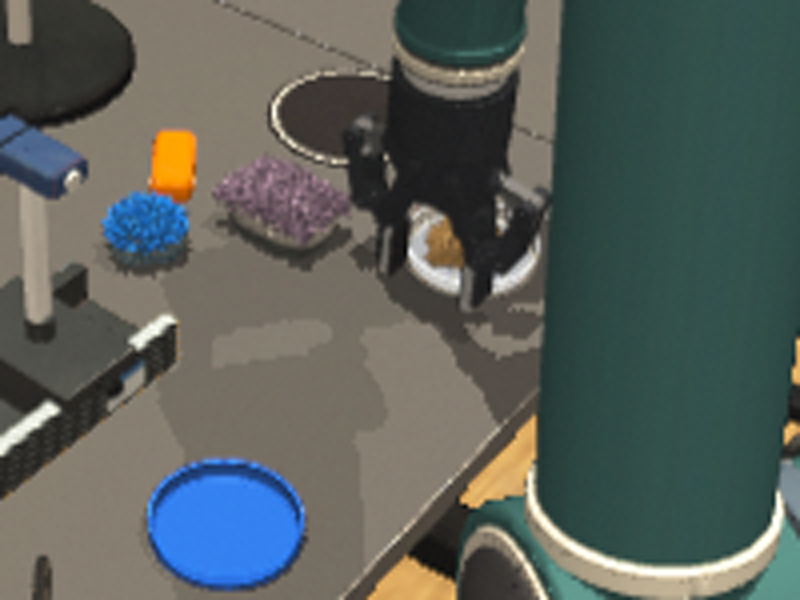

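Still cradled: the rim is at (320,320) in the wrist view, and the purple base's near side starts at about (500,300). Next I measure the cluster and carry on.

```bash
python3 - <<'E'
from h import *
T=ctrl.camera_info('wrist')
for n,u,v,z in [('base left',498,300,.01),('base top edge',560,247,.0),('crystal left',500,345,.035)]: print(n,np.round(p2w(T,u,v,z),3))
E
python3 -m inch '[[[-0.008,0,0],[0,0,0]],[[-0.018,0,0],[0,0,0]],[[-0.029,0,0],[0,0,0]],[[-0.040,0,0],[0,0,0]],[[-0.050,0,0],[0,0,0]],[[-0.058,0,0],[0,0,0]],[[-0.064,0,0],[0,0,0]],[[-0.066,0,0],[0,0,0]]]'
```

```text
base left [ 0.475 -0.262  0.01 ]
base top edge [ 0.505 -0.241  0.   ]
crystal left [ 0.465 -0.268  0.035]
clock: 6.22
tool_pos: [0.3968, -0.3342, 0.0032]
ee_rot: [[-0.0, 1.0, -0.0], [1.0, 0.0, 0.0], [0.0, -0.0, -1.0]]
contact_force: [-0.4, 0.2, -0.4]
grip_width: 0.0507
```

```bash
python3 -m inch '[[[0.012,0,0],[0,0,0]],[[0.02,0,-0.03],[0,0,0]],[[0.02,0,-0.08],[0,0,0]],[[0.0,-0.02,-0.12],[0,0,10]],[[-0.02,-0.04,-0.12],[0,0,20]],[[-0.04,-0.062,-0.12],[0,0,30]],[[-0.04,-0.062,-0.12],[0,0,40]],[[-0.04,-0.062,-0.12],[0,0,50]]]'
python3 -m inch '[[[0,0,0],[0,0,10]],[[0,0,0],[0,0,20]],[[0,0,0],[0,0,30]],[[0,0,0],[0,0,40]],[[0,0,0],[0,0,47]],[[0,0,0],[0,0,47]]]'
python3 - <<'E'
from h import *
o=ctrl.get_obs(); print(o['joints'])
snap('wrist','w6.png'); snap('side','s6.png')
E
```

```text
clock: 7.22
tool_pos: [0.3345, -0.3733, 0.1233]
ee_rot: [[0.77, 0.639, 0.0], [0.639, -0.77, -0.0], [-0.0, 0.0, -1.0]]
contact_force: [0.0, 0.0, -0.2]
grip_width: 0.0512
clock: 7.98
tool_pos: [0.3349, -0.3731, 0.1232]
ee_rot: [[0.993, -0.119, -0.0], [-0.119, -0.993, 0.0], [-0.0, -0.0, -1.0]]
contact_force: [-0.3, -0.7, 0.2]
grip_width: 0.0513
[-8.88922518e-01  3.13836691e-02  2.08011647e+00 -3.11509121e-05
  1.03015317e+00  8.01411874e-01]
```

View pics/w6.png

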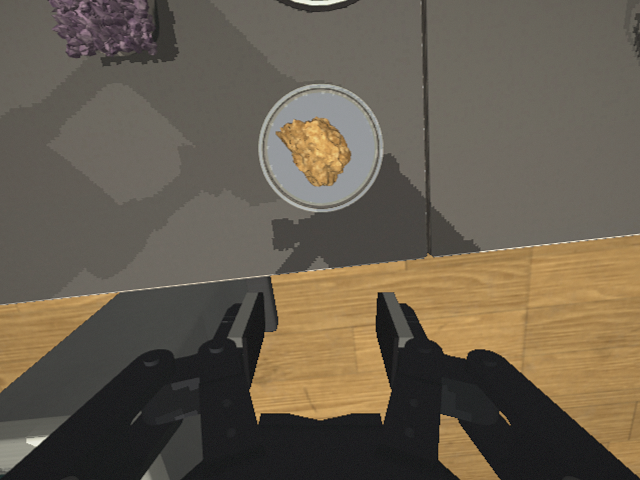

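The dish is at (321,148) in the wrist view, with the stone in it. The mat is ahead at the top, about (318,0), and the purple cluster is at (103,25).

Run:
```python
from h import *
T=ctrl.camera_info('wrist'); o=ctrl.get_obs(); R=np.array(o['ee_rot']); p=np.array(o['tool_pos'])
d=p2w(T,321,148,.016); print('dish',d,'edge',p2w(T,320,270,0),p2w(T,0,303,0),'cl',p2w(T,158,50,0),p2w(T,75,57,.04),'mat near',p2w(T,318,12,.001))
print('dish in tool',R.T@(d-p)); print('mat in tool',R.T@(np.array([.545,-.399,0])-p))
```

```text
dish [ 0.39767082 -0.38187016  0.016     ] edge [ 0.29753822 -0.36934998  0.        ] [ 0.299245   -0.08851075  0.        ] cl [ 0.47510464 -0.27750461  0.        ] [ 0.46812281 -0.24363889  0.04      ] mat near [ 0.48445073 -0.39006764  0.001     ]
dish in tool [0.06334218 0.00102116 0.10724885]
mat in tool [0.21166348 0.00056779 0.12324592]
```

```bash
python3 -m inch '[[[0,0.001,0.05],[0,0,0]],[[0,0.001,0.09],[0,0,0]],[[0,0.001,0.11],[0,0,0]],[[0,0.001,0.12],[0,0,0]],[[0,0.001,0.12],[0,0,0]],[[0,0.001,0.12],[0,0,0]]]'
python3 -m inch '[[[0.008,0,0],[0,0,0]],[[0.017,0,0],[0,0,0]],[[0.028,0,0],[0,0,0]],[[0.040,0,0],[0,0,0]],[[0.052,0,0],[0,0,0]],[[0.064,0,0],[0,0,0]],[[0.074,0,0],[0,0,0]],[[0.080,0,0],[0,0,0]]]'
python3 - <<'E'
from h import *
snap('wrist','w7.png'); im,i=snap('scene','c7.png'); cv2.imwrite('pics/c7z.png',cv2.resize(im[180:330,290:490],(800,600),interpolation=cv2.INTER_CUBIC))
E
```

```text
clock: 8.82
tool_pos: [0.3355, -0.3758, 0.0044]
ee_rot: [[0.993, -0.121, 0.001], [-0.121, -0.993, -0.002], [0.001, 0.001, -1.0]]
contact_force: [0.1, -0.6, 0.9]
grip_width: 0.0507
clock: 9.82
tool_pos: [0.4149, -0.3847, 0.0032]
ee_rot: [[0.993, -0.121, 0.0], [-0.121, -0.993, -0.0], [0.0, 0.0, -1.0]]
contact_force: [-3.4, 0.3, 3.6]
grip_width: 0.051
```

View pics/w7.png

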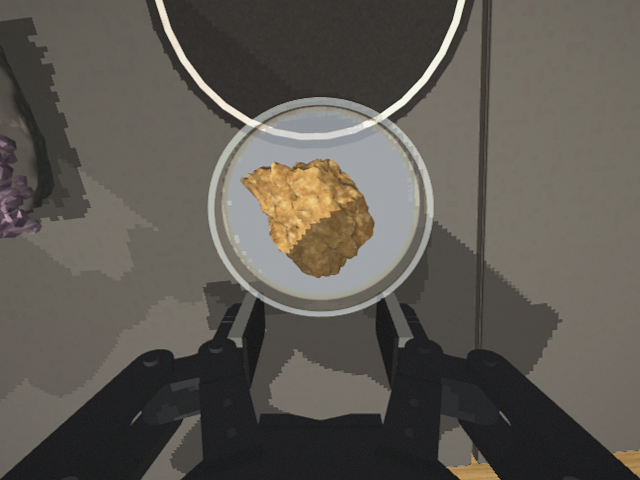

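View pics/c7z.png

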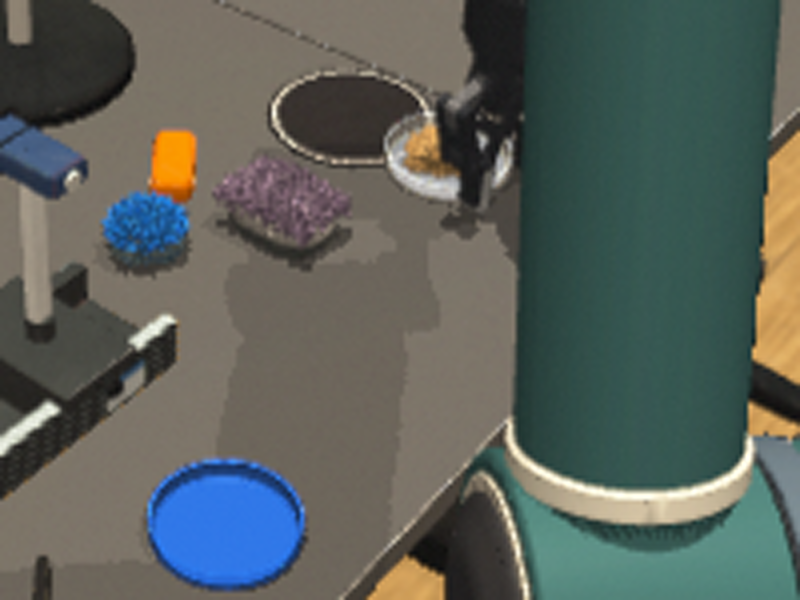

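The dish is cradled at (321,206) with its front already on the mat, whose ring has its nearest point at about (313,137).

Run:
```python
from h import *
im=cv2.imread('pics/w7.png'); T=ctrl.camera_info('wrist'); o=ctrl.get_obs(); R=np.array(o['ee_rot']); p=np.array(o['tool_pos'])
t=lambda u,v,z:np.round(R.T@(p2w(T,u,v,z)-p),4)
print('rim near/far/l/r',t(320,316,.016),t(320,97,.016),t(208,206,.016),t(433,206,.016))
print('ring l/r/near',t(162,20,.001),t(462,8,.001),t(313,137,.001))
print('mat est',R.T@(np.array([.545,-.399,0])-p))
```

```text
rim near/far/l/r [ 0.0007  0.0003 -0.0127] [ 0.0887  0.0002 -0.0126] [ 0.0494 -0.0433 -0.0127] [ 0.0495  0.0442 -0.0127]
ring l/r/near [ 0.116  -0.0581  0.0024] [0.12   0.0521 0.0024] [ 0.0746 -0.0026  0.0023]
mat est [ 0.13057265 -0.00160266  0.00340351]
```

```bash
python3 -m inch '[[[0.008,0,0],[0,0,0]],[[0.019,-0.001,0],[0,0,0]],[[0.032,-0.001,0],[0,0,0]],[[0.046,-0.002,0],[0,0,0]],[[0.060,-0.002,0],[0,0,0]],[[0.072,-0.003,0],[0,0,0]],[[0.080,-0.003,0],[0,0,0]],[[0.084,-0.003,0],[0,0,0]]]'
python3 -m inch '[[[0,0,0],[0,0,0]],[[-0.015,0,0],[0,0,0]],[[-0.04,0,0],[0,0,0]],[[-0.06,0,-0.02],[0,0,0]],[[-0.07,0,-0.08],[0,0,0]],[[-0.07,0,-0.12],[0,0,0]],[[-0.07,0,-0.12],[0,0,0]]]'
python3 - <<'E'
from h import *
snap('wrist','w8.png'); snap('side','s8.png'); im,i=snap('scene','c8.png'); cv2.imwrite('pics/c8z.png',cv2.resize(im[180:330,290:490],(800,600),interpolation=cv2.INTER_CUBIC))
E
```

```text
clock: 10.92
tool_pos: [0.4984, -0.3918, 0.0032]
ee_rot: [[0.993, -0.121, -0.0], [-0.121, -0.993, 0.0], [-0.0, -0.0, -1.0]]
contact_force: [-0.7, 0.4, 0.9]
grip_width: 0.0513
clock: 11.8
tool_pos: [0.4296, -0.3856, 0.1281]
ee_rot: [[0.992, -0.122, 0.006], [-0.122, -0.992, -0.006], [0.007, 0.005, -1.0]]
contact_force: [-0.1, -0.5, -0.4]
grip_width: 0.0515
```

View pics/w8.png

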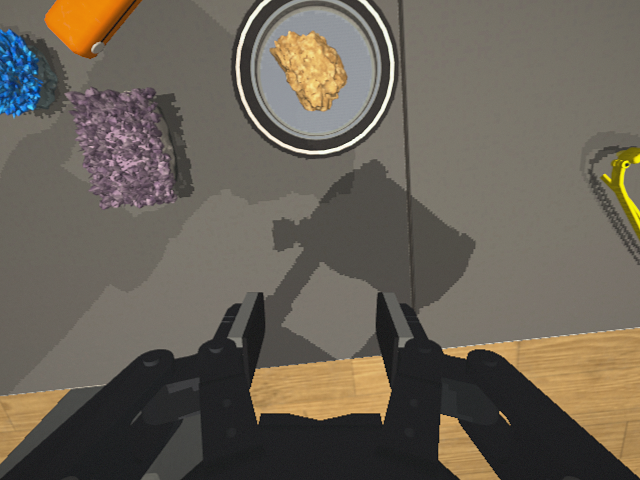

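View pics/c8z.png

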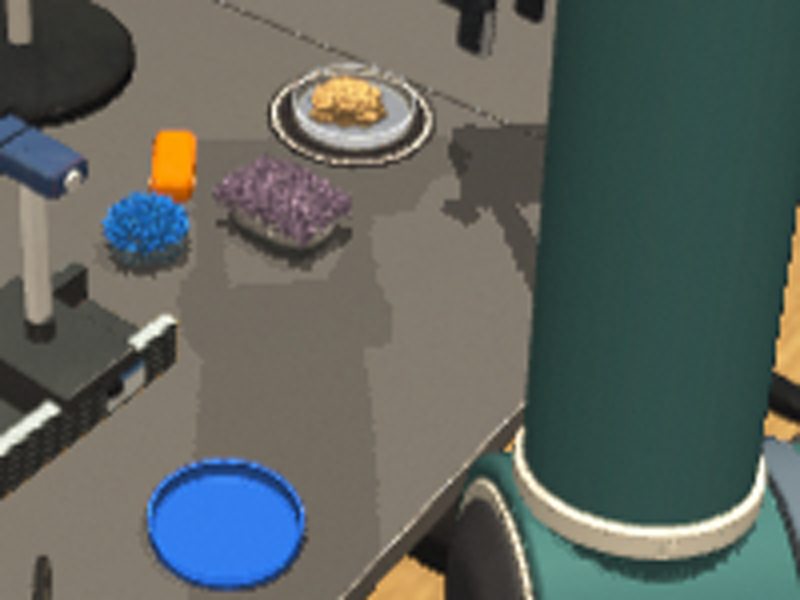

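View pics/s8.png

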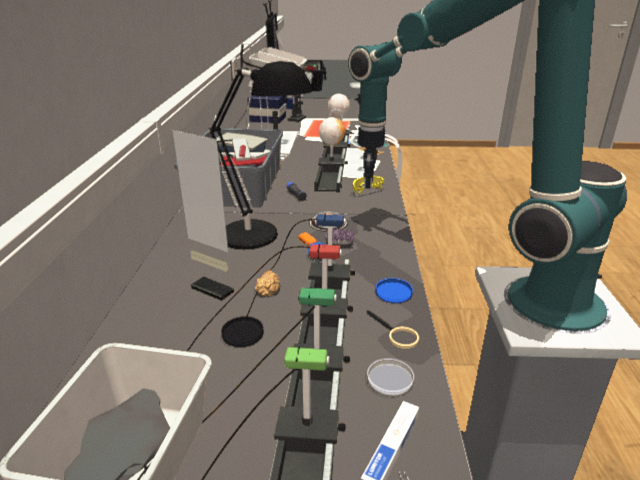

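The dish sits concentric inside the white ring, at (316,68) in the wrist view, with the stone in it. The gripper is well clear and the bystanders are where they were. I'm handing in the job.

```bash
python3 -m inch '[[[0,0,0],[0,0,0]],[[0,0,0],[0,0,0]]]'; python3 -c "
from workcell import ctrl; print(ctrl.close_job())"
```

```text
clock: 12.2
tool_pos: [0.4276, -0.3825, 0.1216]
ee_rot: [[0.993, -0.121, -0.002], [-0.121, -0.993, 0.002], [-0.002, -0.002, -1.0]]
contact_force: [0.7, -0.2, 1.0]
grip_width: 0.0513
the job is handed in; nothing more can be done
None
```

The dish with the brown stone is on the inspection mat and the job is handed in at about 12 s on the robot clock, well under the 61 s limit.

I never gripped the dish. I pushed it along the bench between two part-open fingertips: first toward −y past the front of the purple cluster, then, after lifting and turning the tool, +x onto the mat. I then backed the fingers off and raised them about 12 cm.

- **Placement:** the last wrist picture shows the dish centred within the white ring, with the stone still in it.
- **Clusters:** in the pictures neither cluster was touched. I planned about 2 cm between the dish and the purple one.
- **Forces:** contact readings between moves stayed at or under about 5 N. I did not check forces during a move.
- **Bystanders:** the empty dish, the hand lens, the goggles and the blue dish look unmoved.

No check failed. The first rough camera estimates of the purple cluster and the dish were off by about 1–2 cm, and wrist-camera measurements corrected them before I passed the cluster.

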